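# Make up a grooving head on the setting stand

## Task

Make up the grooving head on the upright spigot of the blue setting stand: the tall dark steel collar goes on first, then one red cutter, then the brass spacer that sets the gap, then the other red cutter, each lowered over the spigot until it lies flat on the one below. Do not let any of them drop down the spigot, the tips chip; leave the green cutter and the aluminium ring where they lie.

Things in the scene. Friction and masses are not known exactly. Their poses are not given: they have to be found in the camera images.
- setting_stand: blue cast stand, fixed: round foot 100 mm across, 12 mm high, narrowing to a round steel seat 60 mm across, 34 mm above the table; from it a vertical steel spigot, 25 mm in diameter, rises 60 mm (straight for 48 mm, then a tapered nose, 12 mm across at its tip). Origin: centre of the foot's underside, on the spigot's axis; z up. Its yaw does not matter.
- spigot_seat (a point): the centre of the stand's seat, 34 mm above the table on the spigot's axis (inside the spigot's foot); z up
- steel_collar: dark grey steel collar, plain tall ring lying flat: 50 mm outside diameter, 20 mm high, 30 mm through bore, about 0.18 kg. Its origin is the centre of its underside, on the bore's axis; z is up along that axis.
- red_cutter_a: red cutter lying flat: disc 54 mm across, 12 mm thick, 30 mm through bore; two steel-tipped teeth, 16 mm wide, reach out to 34 mm from the centre at its +x and -x; grip the smooth round sides at +y and -y (54 mm across). 0.16 kg. Its origin is the centre of its underside, on the bore's axis; z is up along that axis. Same as red_cutter_b.
- red_cutter_b: red cutter lying flat: disc 54 mm across, 12 mm thick, 30 mm through bore; two steel-tipped teeth, 16 mm wide, reach out to 34 mm from the centre at its +x and -x; grip the smooth round sides at +y and -y (54 mm across). 0.16 kg. Its origin is the centre of its underside, on the bore's axis; z is up along that axis. Same as red_cutter_a.
- brass_spacer: yellow brass spacer ring lying flat: 48 mm outside diameter, 10 mm thick, 30 mm through bore, about 0.09 kg. Its origin is the centre of its underside, on the bore's axis; z is up along that axis.
- green_cutter: green cutter, of the same shape and size as the red ones; not part of this head. Its origin is the centre of its underside, on the bore's axis; z is up along that axis.
- aluminium_ring: pale silvery ring, of the same shape and size as the brass one (48 mm outside, 10 mm thick, 30 mm bore); not part of this head. Its origin is the centre of its underside, on the bore's axis; z is up along that axis.
Not all that is in view belongs to the job. There is more than one size of the setting_stand; the job needs the smaller. Several things have the shape of the steel_collar; the one meant has the colours described above.

How it is judged:
At the end, for the whole second after the job is handed in: On the spigot, from the seat upward: steel collar (underside at the seat), a red cutter (20 mm above the seat), the brass spacer (32 mm), the other red cutter (42 mm), each within 3 mm in height, within 6 mm of the spigot's axis, level within 0.08 rad, and at rest (z of steel_collar in the frame of spigot_seat between -0.003 and 0.003 m and (z of red_cutter_a in the frame of spigot_seat between 0.017 and 0.023 m or z of red_cutter_a in the frame of spigot_seat between 0.039 and 0.045 m) and (z of red_cutter_b in the frame of spigot_seat between 0.017 and 0.023 m or z of red_cutter_b in the frame of spigot_seat between 0.039 and 0.045 m) and z of brass_spacer in the frame of spigot_seat between 0.029 and 0.035 m and horizontal distance between each of steel_collar, red_cutter_a, red_cutter_b, brass_spacer and spigot_seat below 0.006 m and angle between each of steel_collar, red_cutter_a, red_cutter_b, brass_spacer's own z axis and vertical below 0.08 rad and linear speed of each of steel_collar, red_cutter_a, red_cutter_b, brass_spacer below 0.02 m/s); the robot touches nothing.
It fails at once if a part of the head falls freely over or down the spigot from more than about 25 mm (it exceeds 0.7 m/s with no finger on it) ((horizontal distance between steel_collar and spigot_seat below 0.03 m and linear speed of steel_collar above 0.7 m/s and contact force between steel_collar and the fingers below 0.05 N) or (horizontal distance between red_cutter_a and spigot_seat below 0.03 m and linear speed of red_cutter_a above 0.7 m/s and contact force between red_cutter_a and the fingers below 0.05 N) or (horizontal distance between red_cutter_b and spigot_seat below 0.03 m and linear speed of red_cutter_b above 0.7 m/s and contact force between red_cutter_b and the fingers below 0.05 N) or (horizontal distance between brass_spacer and spigot_seat below 0.03 m and linear speed of brass_spacer above 0.7 m/s and contact force between brass_spacer and the fingers below 0.05 N)).
It fails at once if the green cutter or the aluminium ring is moved by more than 30 mm (distance of any of green_cutter, aluminium_ring from where it was at the start of the episode above 0.03 m).
It also fails if it takes over 104 s, if anything falls off the work surface, if the arm or the gripper's body presses on something with over 40 N, if the wrist force passes 120 N, or if a joint passes its speed limit or range.

## Robot

A 7-joint arm with a two-finger parallel gripper is mounted at the origin on a cart in front of the work surface, level with it; the furniture and walls round the work are solid. World frame = base frame: x ahead of the robot, y to its left, z up, the work surface at z = 0. Lengths are in m, angles in rad, forces in N, time in s.
With the tool pointing down it reaches from about 0.425 to 0.925 m from the base axis. Payload 6.8 kg.
Tool frame: the origin (TCP) lies at the very end of the fingers, on their centre line; the grasp point (between the pads) lies 19 mm behind it (r.tcp_to_grasp is the distance from the TCP to the grasp point, in m); z points along the fingers, y is the line along which they close (so a half turn about z gives the same grasp; the last joint's range is limited). The gripper opens to 85 mm and grips with 20 to 120 N. Pads are 22 mm wide; open, the fingers measure 114 mm over their backs; the gripper's body (76 mm by 85 mm) begins 54 mm behind the grasp point. The pads swing forward as they close: fully open they stand 13 mm farther back than shut.
Start: joints at [-1.215, 0.477, 0.022, 1.555, -0.011, 1.109, -0.083], TCP at [0.302, 0.604, 0.231] pointing down, gripper open.
Joint ranges: [-2.96, 2.96], [-0.34, 2.1], [-1.41, 1.46], [0.24, 2.44], [-1.37, 4.51], [0.17, 1.92], [-2.96, 2.96]. Speed limits (rad/s): [2.39, 2.39, 3.14, 3.14, 3.14, 3.14, 3.14].

## Interface

Orientations are given as a rotation vector (axis times angle).
In Python, from bench import r gives the robot as it stands.
- The arm moves only by the tool step_arm, never from a script. Its argument "moves" is a list of rows, each a list of 7 numbers: the shift along the tool's x, y, z in mm, then the turn, a rotation vector about the tool's x, y, z in rad, then the finger opening in mm, from 0 to 85.4. A call has 1 to 8 rows; each row is the pose to reach, as a shift and turn from the pose commanded when the call began, along the tool's axes at that moment; what a row does not reach only later rows make up. A row lasts 1/10 s, in which the tool goes at most 50 mm and 8.59 degrees, less where a joint would pass 70% of its speed; a pose out of reach is approached as far as the arm can. A call with a gripper value outside its range is refused whole. The fingers move at their own pace and stop on an object; "grip_force" is the grip in N (left out, the last holds). Time passes only in rows, so rows that repeat a pose let the fingers close. It gives the time, the measured TCP pose, the force, the opening and the grip force at its end, in the units of the state.
- r.get_obs(): the state, without advancing time (a new reading comes with each control period).
- r.grab_frame(name): name is "scene" or "top" or "wrist"; returns a dict with "image" (480x640x3 uint8, red, green, blue), "depth" (480x640 float32, m along the optical axis (not along the pixel's ray), 0 where there is no reading), "mtx" (3x3 intrinsics, pixels), "rvec" (rotation vector, rad) and "tvec" (3), from world to camera coordinates, as OpenCV has them. Camera axes: x right, y down, z forward; pixel columns grow to the right and rows downward; lengths in m; the calibration is good to about 2 mm. A picture is of the moment at which its call begins.
- r.hand_in(): hands the job in; it is judged then, once.
The state is a dict: "clock": time; "joints": joint angles; "qvel": joint speeds; "tau": joint torques, N m; "tcp_pos": TCP position; "orientation": TCP orientation; "contact_force": force on the tool from outside, world axes, zero at the start; "moment": the same for the moment, N m; "grip_width": finger opening in m; "gripper_force": force on a finger pad.
Only numpy, scipy, OpenCV 4.12 (cv2) and the standard library are available. Lean on these libraries where they do the work, as an engineer would, in place of code of your own. Each camera call takes 0.05 s, during which the arm holds its last target. There are 200 camera calls.

## Working session

There is one attempt and no reset: what is moved stays moved. The work goes in short steps, Python scripts to look and compute and a tool call to move; the robot and the scene stay as the last step left them, time stands still between calls to the robot, and variables do not carry over. Pictures are saved under pics/ and viewed, at most 14 in all, crops included, and the job is handed in when it is done.

Besides the shell and the picture viewer there is one more tool, called after "Emit:" by a JSON object that holds its "api" and its "payload". step_arm: Moves the arm, as the interface text tells. Its arguments: {"type":"object","properties":{"moves":{"type":"array","items":{"type":"array","items":{"type":"number"}}},"grip_force":{"type":"number"}},"required":["moves"]}

```bash
mkdir -p pics; cat > h.py <<'E'
import numpy as np,cv2
from bench import r
def grab(n):
    f=r.grab_frame(n);f['R']=cv2.Rodrigues(np.array(f['rvec'],float))[0];return f
def save(f,name,roi=None,s=1):
    im=f['image'][:,:,::-1]
    if roi: a,b,c,d=roi; im=im[b:d,a:c]
    cv2.imwrite('pics/'+name,cv2.resize(im,None,fx=s,fy=s,interpolation=cv2.INTER_CUBIC))
def cloud(f):
    h,w=f['depth'].shape;v,u=np.mgrid[:h,:w];d=f['depth'];K=f['mtx']
    p=np.stack([(u-K[0][2])/K[0][0]*d,(v-K[1][2])/K[1][1]*d,d],-1)
    return (p-np.array(f['tvec']).ravel())@f['R']
E
python3 - <<'E'
from h import *
for n in('top','scene'):
    f=grab(n);save(f,n+'0.png')
    c=-f['R'].T@np.array(f['tvec']).ravel();print(n,c,f['mtx'][0])
    np.savez(n+'0.npz',im=f['image'],P=cloud(f),d=f['depth'])
print(r.get_obs())
E
```

```text
top [0.48273881 0.08018459 0.88775791] [457.90493271   0.         326.16363666]
scene [-0.14923205 -0.55550673  0.66082643] [560.14505285   0.         319.03008373]
{'clock': 0.1, 'joints': array([-1.21508784,  0.47773948,  0.02235001,  1.55635415, -0.01148455,
        1.10931023, -0.08312578]), 'qvel': array([ 0.00084111, -0.00193817,  0.00039185, -0.00166829,  0.0026224 ,
       -0.00078937,  0.00146624]), 'tau': array([ 5.17647219e-03, -5.97760391e+01,  1.61399178e+00, -2.81958371e+01,
        1.28871875e-02,  5.02173658e-03, -5.79209683e-06]), 'tcp_pos': array([0.3017433 , 0.60319748, 0.23040765]), 'orientation': array([-7.21986905e-01, -3.05724873e+00,  2.61420559e-03]), 'contact_force': array([-0.71569097, -0.01767618, -0.08746852]), 'moment': array([ 0.02627313,  0.08159586, -0.04638321]), 'gripper_force': 0.0, 'grip_width': 0.08547809996145898}
```

View pics/top0.png

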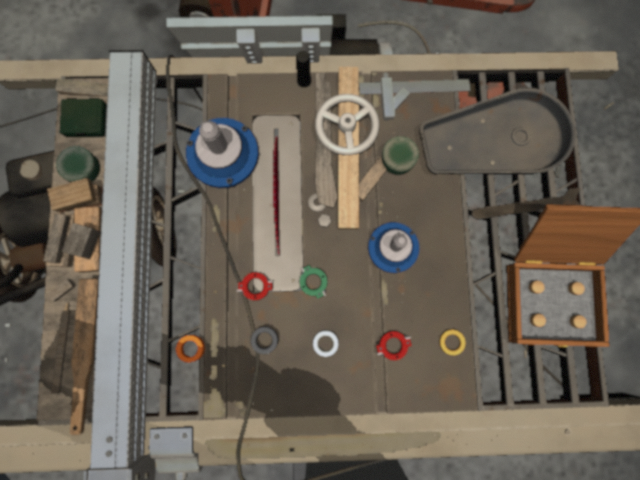

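View pics/scene0.png

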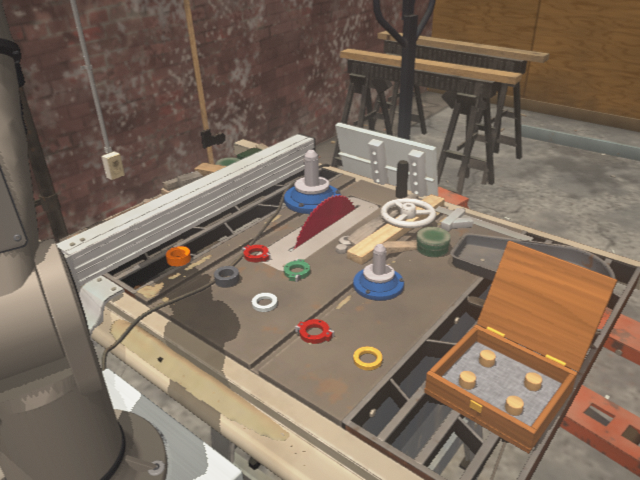

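Top view: candidates for the collar are the dark grey ring (264,340) and the orange ring (190,348); dark grey fits. Stands: the large one is at (222,152) and the small one at (397,246); the task needs the smaller. The red cutters are at (255,286) and (394,345), brass at (453,342). The green cutter (313,282) and aluminium ring (325,344) are to be left alone.

```bash
python3 - <<'E'
from h import *
z=np.load('top0.npz');im=z['im'];P=z['P'];
cv2.imwrite('pics/crop1.png',cv2.resize(im[220:370,170:480,::-1],None,fx=2.55,fy=2.55,interpolation=cv2.INTER_CUBIC))
def comp(u,v,rad,zlo,zhi,name):
    m=np.zeros(P.shape[:2],bool)
    V,U=np.mgrid[:480,:640]
    m=((U-u)**2+(V-v)**2<rad**2)&(P[...,2]>zlo)&(P[...,2]<zhi)
    q=P[m]; (cx,cy),rr=cv2.minEnclosingCircle(q[:,:2].astype(np.float32))
    w,ev=np.linalg.eigh(np.cov(q[:,:2].T))
    print(name,len(q),'mean',q[:,:2].mean(0).round(4),'enc',round(cx,4),round(cy,4),round(rr,4),'z',np.percentile(q[:,2],[5,50,95]).round(4),'axis',np.degrees(np.arctan2(ev[1,1],ev[0,1])).round(1),'ratio',(w[1]/w[0]).round(2))
comp(264,340,22,.012,.03,'collar')
comp(190,348,22,.012,.03,'orange')
comp(255,286,24,.006,.02,'redL')
comp(394,345,24,.006,.02,'redR')
comp(313,282,24,.006,.02,'green')
comp(453,342,20,.005,.02,'brass')
comp(325,344,20,.005,.02,'alu')
comp(397,246,30,.028,.04,'seat')
comp(397,243,30,.06,.11,'spigot')
comp(397,243,30,.088,.11,'spigtip')
comp(222,152,40,.03,.2,'big')
for n,(u,v) in dict(blade=(277,190),fence=(130,250),box=(560,300),cable=(256,370)).items(): print(n,P[v-3:v+4,u-3:u+4].reshape(-1,3).max(0).round(3))
E
```

```text
collar 383 mean [0.4384 0.1812] enc 0.4417 0.1834 0.0287 z [0.0166 0.0198 0.0224] axis 79.4 ratio 1.04
orange 416 mean [0.4271 0.3185] enc 0.4274 0.319 0.0252 z [0.0151 0.0201 0.0226] axis 103.6 ratio 1.08
redL 611 mean [0.538 0.202] enc 0.5384 0.2055 0.0422 z [0.0075 0.0116 0.0144] axis 89.0 ratio 1.37
redR 532 mean [ 0.4211 -0.0607] enc 0.4214 -0.0611 0.0343 z [0.0088 0.0116 0.014 ] axis 103.2 ratio 1.55
green 502 mean [0.5451 0.0876] enc 0.5452 0.0881 0.0345 z [0.0091 0.0118 0.0148] axis -151.3 ratio 1.55
brass 329 mean [ 0.4238 -0.1728] enc 0.4233 -0.1731 0.0249 z [0.0066 0.0092 0.012 ] axis 81.9 ratio 1.05
alu 310 mean [0.4285 0.0674] enc 0.4277 0.0721 0.0283 z [0.0071 0.01   0.0127] axis 69.6 ratio 1.03
seat 556 mean [ 0.6057 -0.0676] enc 0.6078 -0.0701 0.03 z [0.0315 0.034  0.0366] axis -138.7 ratio 1.15
spigot 185 mean [ 0.606  -0.0677] enc 0.6076 -0.0698 0.0124 z [0.067  0.089  0.0944] axis 49.5 ratio 1.09
spigtip 107 mean [ 0.6075 -0.0698] enc 0.608 -0.07 0.011 z [0.0884 0.0919 0.0955] axis 113.5 ratio 1.02
big 1951 mean [0.7959 0.2569] enc 0.8066 0.2625 0.0495 z [0.0325 0.0499 0.1338] axis 118.6 ratio 1.61
blade [0.742 0.156 0.072]
fence [0.61  0.416 0.082]
box [ 0.503 -0.376  0.017]
cable [0.389 0.205 0.012]
```

View pics/crop1.png

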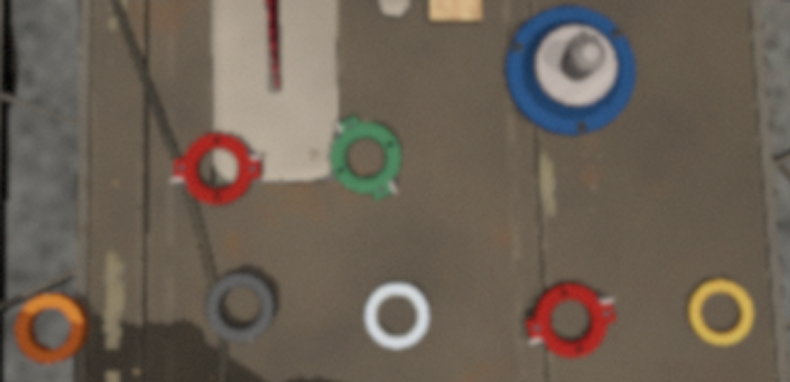

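The crop confirms it: the dark grey collar is at (241,306), orange (50,328) is the decoy; the red cutters are at (218,168) and (570,320), and the small blue stand at (570,68). Now I move above the collar, turning so that the fingers close along about 10° from world x.

Emit:
{"api": "step_arm", "payload": {"moves": [[-45, -45, 0, 0, 0, 0.13, 65], [-90, -90, 0, 0, 0, 0.27, 65], [-135, -135, 0, 0, 0, 0.4, 65], [-180, -180, 0, 0, 0, 0.53, 65], [-225, -225, 0, 0, 0, 0.67, 65], [-270, -270, 0, 0, 0, 0.8, 65], [-312, -315, 0, 0, 0, 0.93, 65], [-312, -315, 20, 0, 0, 0.93, 65]]}}

```text
clock: 0.9
tcp_pos: [0.4275, 0.2231, 0.2216]
orientation: [2.021, 2.405, 0.004]
contact_force: [1.0, -0.5, 0.1]
grip_width: 0.065
gripper_force: 0.0
```

```bash
cat >> h.py <<'E'
from scipy.spatial.transform import Rotation as Ro
def to(x,y,z,yaw=None):
    """tool-axis row (mm, rad) to reach the world target; yaw = world angle of tool y, deg"""
    o=r.get_obs();T=Ro.from_rotvec(o['orientation'])
    s=T.inv().apply(np.array([x,y,z])-o['tcp_pos'])*1000
    R=T.as_matrix();cur=np.degrees(np.arctan2(R[1,1],R[0,1]))
    t=[0,0,0]
    if yaw is not None:
        d=(yaw-cur+90)%180-90
        G=Ro.from_euler('z',cur+d+90,degrees=True)*Ro.from_euler('x',180,degrees=True)
        t=(T.inv()*G).as_rotvec()
        if abs(np.linalg.norm(t))>1.7:
            G=Ro.from_euler('z',cur+d-90,degrees=True)*Ro.from_euler('x',180,degrees=True);t=(T.inv()*G).as_rotvec()
    print('clk',round(o['clock'],2),'tcp',o['tcp_pos'].round(4),'yaw',cur.round(1),'w',round(o['grip_width'],4),'F',o['contact_force'].round(1),'shift',s.round(1),'turn',np.round(t,3))
def ring(f,x,y,ztop,rad=.045,band=.004):
    P=cloud(f);m=(abs(P[...,2]-ztop)<band)&(np.hypot(P[...,0]-x,P[...,1]-y)<rad)
    return P[m],m
E
python3 - <<'E'
from h import *
f=grab('wrist');save(f,'w1.png');to(.4395,.1815,.05,10)
for n,z in(('collar',.02),):
    q,m=ring(f,.4395,.1815,z);c=cv2.minEnclosingCircle(q[:,:2].astype(np.float32));print(len(q),q.mean(0),c,np.percentile(q,[2,98],axis=0))
E
```

```text
clk 0.95 tcp [0.4287 0.2136 0.2195] yaw 9.5 w 0.065 F [-0.7 -7.1 -0.7] shift [-32.7   5.6 169.6] turn [-0.001  0.004 -0.008]
1636 [0.43864585 0.18192434 0.01932292] ((0.438640832901001, 0.1812954843044281), 0.025090958923101425) [[0.41592438 0.15844854 0.01676409]
 [0.46139958 0.20465886 0.0210028 ]]
```

View pics/w1.png

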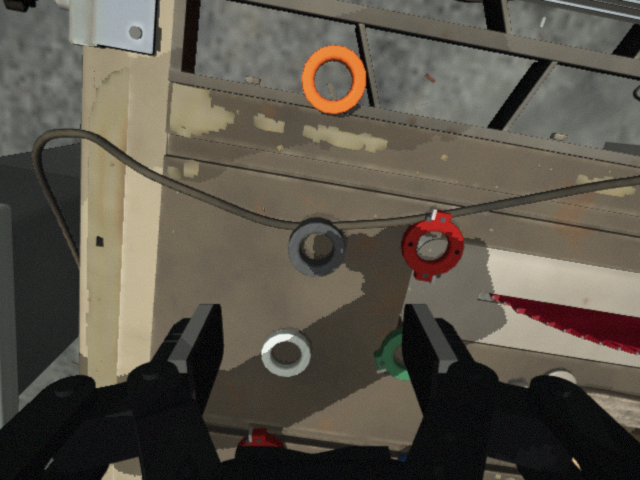

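Wrist view: the collar is at (317,247) with the cable beside it but clear; red is at (433,245). Both cameras give the collar at (0.4387, 0.1815). Descend.

Emit:
{"api": "step_arm", "payload": {"moves": [[0, 0, 40, 0, 0, 0, 65], [0, 0, 80, 0, 0, 0, 65], [0, 0, 120, 0, 0, 0, 65], [0, 0, 130, 0, 0, 0, 65], [0, 0, 130, 0, 0, 0, 65], [0, 0, 130, 0, 0, 0, 65]]}}

```text
clock: 1.55
tcp_pos: [0.4275, 0.2254, 0.092]
orientation: [2.016, 2.409, 0.002]
contact_force: [-0.5, -0.3, 0.6]
grip_width: 0.0652
gripper_force: 0.0
```

```bash
python3 - <<'E'
from h import *
to(.4387,.1815,.004,10)
E
```

```text
clk 1.55 tcp [0.4275 0.2254 0.092 ] yaw 10.1 w 0.0652 F [-0.5 -0.3  0.6] shift [-45.2   3.2  88. ] turn [ 0.001 -0.001  0.002]
```

Emit:
{"api": "step_arm", "payload": {"moves": [[-25, 2, 20, 0, 0, 0, 65], [-45, 3, 40, 0, 0, 0, 65], [-45, 3, 50, 0, 0, 0, 65], [-45, 3, 50, 0, 0, 0, 65]]}}

```text
clock: 1.95
tcp_pos: [0.438, 0.1813, 0.0413]
orientation: [-2.017, -2.408, -0.001]
contact_force: [-0.5, 0.8, -0.2]
grip_width: 0.065
gripper_force: 0.0
```

```bash
python3 - <<'E'
from h import *
to(.4387,.1815,.004,10)
E
```

```text
clk 1.95 tcp [0.438  0.1813 0.0413] yaw 10.1 w 0.065 F [-0.5  0.8 -0.2] shift [ 0.   0.7 37.3] turn [ 0.    -0.001  0.002]
```

Emit:
{"api": "step_arm", "payload": {"grip_force": 50, "moves": [[0, 0.7, 20, 0, 0, 0, 65], [0, 0.7, 36, 0, 0, 0, 65], [0, 0.7, 36, 0, 0, 0, 65], [0, 0.7, 36, 0, 0, 0, 40], [0, 0.7, 36, 0, 0, 0, 40], [0, 0.7, 36, 0, 0, 0, 40], [0, 0.7, 36, 0, 0, 0, 40], [0, 0.7, 36, 0, 0, 0, 40]]}}

```text
clock: 2.75
tcp_pos: [0.4389, 0.1824, 0.0066]
orientation: [-2.016, -2.409, -0.004]
contact_force: [-1.1, 0.4, 5.3]
grip_width: 0.0462
gripper_force: 50.2
```

```bash
python3 - <<'E'
from h import *
to(.4387,.1815,.140,10);print(r.get_obs()['gripper_force'])
to(.6077,-.070,.140,10)
E
```

```text
clk 2.75 tcp [0.4389 0.1824 0.0066] yaw 10.2 w 0.0462 F [-1.1  0.4  5.3] shift [-6.000e-01 -1.000e-01 -1.334e+02] turn [ 0.002 -0.002  0.003]
50.21589696407318
clk 2.75 tcp [0.4389 0.1824 0.0066] yaw 10.2 w 0.0462 F [-1.1  0.4  5.3] shift [-278.   121.9 -133.6] turn [ 0.002 -0.002  0.003]
```

Emit:
{"api": "step_arm", "payload": {"moves": [[0, 0, -20, 0, 0, 0, 40], [0, 0, -60, 0, 0, 0, 40], [0, 0, -100, 0, 0, 0, 40], [0, 0, -140, 0, 0, 0, 40], [0, 0, -140, 0, 0, 0, 40], [0, 0, -140, 0, 0, 0, 40]]}}

```text
clock: 3.35
tcp_pos: [0.4386, 0.1819, 0.1463]
orientation: [2.015, 2.409, 0.005]
contact_force: [0.2, -0.2, -1.8]
grip_width: 0.0463
gripper_force: 52.4
```

```bash
python3 - <<'E'
from h import *
to(.6077,-.070,.150,10)
f=grab('wrist');save(f,'w2.png')
P=cloud(f);m=(abs(P[...,2]-.155)<.03)&(np.hypot(P[...,0]-.439,P[...,1]-.182)<.04)
q=P[m];print(len(q),q.mean(0),np.histogram(q[:,2],10))
E
```

```text
clk 3.35 tcp [0.4386 0.1819 0.1463] yaw 10.2 w 0.0463 F [ 0.2 -0.2 -1.8] shift [-277.8  122.    -3.9] turn [ 0.003 -0.002  0.003]
18592 [0.43804423 0.18477518 0.16047238] (array([ 653, 1069, 1257, 1755, 9318,  785,  843,  975,  986,  951]), array([0.13910169, 0.14369137, 0.14828104, 0.15287072, 0.15746039,
       0.16205007, 0.16663974, 0.17122942, 0.17581909, 0.18040877,
       0.18499845]))
```

View pics/w2.png

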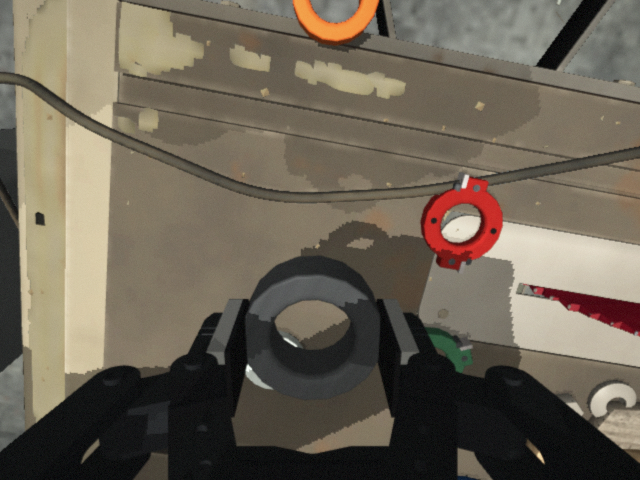

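The collar is held squarely at (312,330). Move it above the spigot.

Emit:
{"api": "step_arm", "payload": {"moves": [[-20, 9, -2, 0, 0, 0, 40], [-55, 24, -4, 0, 0, 0, 40], [-95, 42, -4, 0, 0, 0, 40], [-135, 59, -4, 0, 0, 0, 40], [-175, 77, -4, 0, 0, 0, 40], [-215, 94, -4, 0, 0, 0, 40], [-250, 110, -4, 0, 0, 0, 40], [-278, 122, -4, 0, 0, 0, 40]]}}

```text
clock: 4.2
tcp_pos: [0.607, -0.0735, 0.1467]
orientation: [-2.017, -2.406, 0.004]
contact_force: [-0.0, 0.9, -1.8]
grip_width: 0.0459
gripper_force: 52.4
```

Emit:
{"api": "step_arm", "payload": {"moves": [[0, 0, 0, 0, 0, 0, 40], [0, 0, 0, 0, 0, 0, 40], [0, 0, 0, 0, 0, 0, 40]]}}

```text
clock: 4.5
tcp_pos: [0.606, -0.0696, 0.1474]
orientation: [-2.013, -2.408, 0.002]
contact_force: [0.2, -0.1, -1.7]
grip_width: 0.0463
gripper_force: 52.4
```

```bash
cat >> h.py <<'E'
def fitc(p):
    A=np.c_[2*p,np.ones(len(p))];s=np.linalg.lstsq(A,(p**2).sum(1),rcond=None)[0];return s[:2],np.sqrt(s[2]+s[:2]@s[:2])
def held(f,ztop,col=None,rad=.04,rout=.025,axes=False):
    """centre of held ring from its top face: mean & enclosing circle"""
    o=r.get_obs();t=o['tcp_pos'];P=cloud(f)
    m=(abs(P[...,2]-ztop)<.003)&(np.hypot(P[...,0]-t[0],P[...,1]-t[1])<rad)
    if col is not None: m&=col(f['image'].astype(int))
    # bore: hole contours of the mask
    m=cv2.morphologyEx(m.astype(np.uint8),cv2.MORPH_CLOSE,np.ones((5,5)))
    cs,h=cv2.findContours(m,cv2.RETR_CCOMP,cv2.CHAIN_APPROX_NONE)
    H=[c for c,k in zip(cs,h[0]) if k[3]>=0]
    c=max(H,key=cv2.contourArea)[:,0]
    K=np.array(f['mtx']);ray=np.c_[(c-[K[0,2],K[1,2]])/[K[0,0],K[1,1]],np.ones(len(c))]@f['R']
    C=-f['R'].T@np.array(f['tvec']).ravel()
    zt=np.median(P[...,2][m>0]);q=(C+ray*((zt-C[2])/ray[:,2])[:,None])[:,:2]
    e,rr=fitc(q);
    for _ in range(3): 
        k=abs(np.hypot(*(q-e).T)-rr)<.0015;e,rr=fitc(q[k])
    print('bore',e.round(4),'r',rr.round(4),'n',k.sum(),len(k),'ztop',zt.round(4),'tcp',t.round(4));return e
E
python3 - <<'E'
from h import *
to(.6077,-.070,.150,10)
f=grab('wrist');save(f,'w3.png')
held(f,.164)
P=cloud(f);m=(abs(P[...,2]-.089)<.008)&(np.hypot(P[...,0]-.6077,P[...,1]+.07)<.014);print(m.sum(),P[m].mean(0) if m.any() else 0)
g=grab('top');P=cloud(g);m=(abs(P[...,2]-.034)<.003)&(np.hypot(P[...,0]-.6077,P[...,1]+.07)<.034);print(m.sum(),P[m].mean(0),cv2.minEnclosingCircle(P[m][:,:2].astype(np.float32)))
E
```

```text
clk 4.5 tcp [ 0.606  -0.0696  0.1474] yaw 10.2 w 0.0463 F [ 0.2 -0.1 -1.7] shift [-0.7  1.6 -2.6] turn [-0.003 -0.001  0.004]
bore [ 0.5857 -0.0798] r 0.0021 n 34 34 ztop 0.1608 tcp [ 0.6062 -0.0693  0.1478]
633 [ 0.6076204  -0.06235797  0.08643359]
364 [ 0.60239327 -0.06053586  0.03394415] ((0.6075100302696228, -0.06914287060499191), 0.02968461997807026)
```

View pics/w3.png

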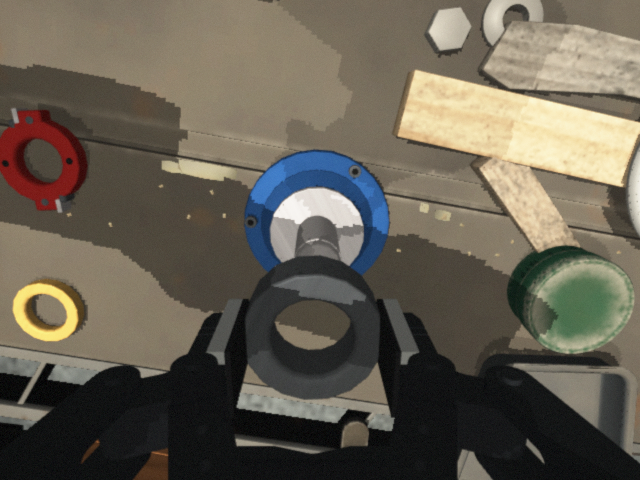

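The collar at (312,330) hides part of the spigot nose (320,240) and seat (315,228). I'll measure the seat circle and the held collar in the same wrist frame.

```bash
cat >> h.py <<'E'
def edgefit(q,rout,c0,n=60,bins=None):
    """robust circle of known outer radius on planar points: minimise on the outermost points per bearing"""
    from scipy.optimize import least_squares
    c=np.array(c0,float)
    for _ in range(4):
        d=q-c;a=np.arctan2(d[:,1],d[:,0]);rr=np.hypot(*d.T);k=((a+np.pi)/(2*np.pi)*n).astype(int)%n
        e=np.array([q[k==i][np.argsort(rr[k==i])[-2]] for i in range(n) if (k==i).sum()>4])
        c=least_squares(lambda x:np.hypot(*(e-x).T)-rout,c,loss='soft_l1',f_scale=.0006).x
    res=np.hypot(*(e-c).T)-rout
    return c,np.median(abs(res)),len(e)
E
python3 - <<'E'
from h import *
f=grab('wrist');P=cloud(f);t=r.get_obs()['tcp_pos']
im=f['image'].astype(int)
d=lambda c:np.hypot(P[...,0]-c[0],P[...,1]-c[1])
m=(abs(P[...,2]-.034)<.003)&(d((.6077,-.07))<.036);q=P[m][:,:2]
print('seat',edgefit(q,.030,(.6077,-.07)),len(q))
for zt in (.157,.159,.161,.163):
    m=(abs(P[...,2]-zt)<.001)&(d(t)<.04);print(zt,m.sum())
m=(abs(P[...,2]-.161)<.003)&(d(t)<.0275);V,U=np.where(m)
q=P[m][:,:2];print('col',edgefit(q,.025,t[:2]),cv2.minEnclosingCircle(q.astype(np.float32)),t)
# inner
dd=q-t[:2]
def inner(q,c,n=40):
    c=np.array(c)
    for _ in range(5):
        v=q-c;a=((np.arctan2(v[:,1],v[:,0])+np.pi)/(2*np.pi)*n).astype(int)%n;rr=np.hypot(*v.T)
        e=np.array([q[a==i][np.argsort(rr[a==i])[1]] for i in range(n) if (a==i).sum()>4]);c,R=fitc(e)
    return c,R
print('bore',inner(q,t[:2]))
E
```

```text
seat (array([ 0.60862784, -0.07100106]), np.float64(0.00030966531481633856), 46) 4099
0.157 715
0.159 1637
0.161 7805
0.163 516
col (array([ 0.6065873 , -0.07007043]), np.float64(0.0003642191882183964), 60) ((0.6065020561218262, -0.068387970328331), 0.027047883719205856) [ 0.60667812 -0.06950793  0.14842387]
bore (array([ 0.60657023, -0.07005534]), np.float64(0.014786820055741529))
```

Emit:
{"api": "step_arm", "payload": {"moves": [[-0.5, 0.8, 10, 0, 0, 0, 40], [-1, 1.5, 25, 0, 0, 0, 40], [-1, 1.5, 40, 0, 0, 0, 40], [-1, 1.5, 43, 0, 0, 0, 40], [-1, 1.5, 43, 0, 0, 0, 40], [-1, 1.5, 43, 0, 0, 0, 40]]}}

```text
clock: 5.25
tcp_pos: [0.6091, -0.0719, 0.1058]
orientation: [2.017, 2.409, -0.0]
contact_force: [0.2, -0.3, -1.6]
grip_width: 0.0461
gripper_force: 52.3
```

```bash
cat >> h.py <<'E'
def inner(q,c,n=40):
    c=np.array(c)
    for _ in range(5):
        v=q-c;a=((np.arctan2(v[:,1],v[:,0])+np.pi)/(2*np.pi)*n).astype(int)%n;rr=np.hypot(*v.T)
        e=np.array([q[a==i][np.argsort(rr[a==i])[1]] for i in range(n) if (a==i).sum()>4]);c,R=fitc(e)
    return c.round(4),R.round(4),len(e)
def check(dz,rout,spig=(.6082,-.0705),rmax=None):
    """dz: height of ring top above tcp"""
    f=grab('wrist');P=cloud(f);o=r.get_obs();t=o['tcp_pos']
    d=lambda c:np.hypot(P[...,0]-c[0],P[...,1]-c[1])
    near=d(t)<(rmax or rout+.0025)
    z=P[...,2][near];z=z[(abs(z-t[2]-dz)<.008)];h,e=np.histogram(z,32);zt=e[h.argmax()]+.00025
    m=near&(abs(P[...,2]-zt)<.0025);q=P[m][:,:2]
    print('clk',round(o['clock'],2),'tcp',t.round(4),'F',o['contact_force'].round(1),'w',round(o['grip_width'],4),'ztop-tcp',(zt-t[2]).round(4),'ztop',zt.round(4))
    print('ring outer',edgefit(q,rout,t[:2])[0].round(4),'bore',inner(q,t[:2]))
    for zz,R in((.034,.03),(.012,.05)):
        m=(abs(P[...,2]-zz)<.003)&(d(spig)<R+.004);q=P[m][:,:2]
        if len(q)>300: print('stand',zz,edgefit(q,R,spig),len(q))
    return f,P
E
python3 - <<'E'
from h import *
f,P=check(.0125,.025)
g=grab('top');save(g,'t2.png',(340,190,460,290),5)
E
```

```text
clk 5.3 tcp [ 0.6093 -0.0719  0.1062] F [ 0.3  0.4 -2. ] w 0.046 ztop-tcp 0.0122 ztop 0.1184
ring outer [ 0.6092 -0.0726] bore (array([ 0.6092, -0.0726]), np.float64(0.0148), 40)
stand 0.034 (array([ 0.60863212, -0.07102673]), np.float64(0.00023687828330605856), 39) 5017
stand 0.012 (array([ 0.60861922, -0.07105957]), np.float64(0.00047438563814544005), 47) 7016
```

View pics/t2.png

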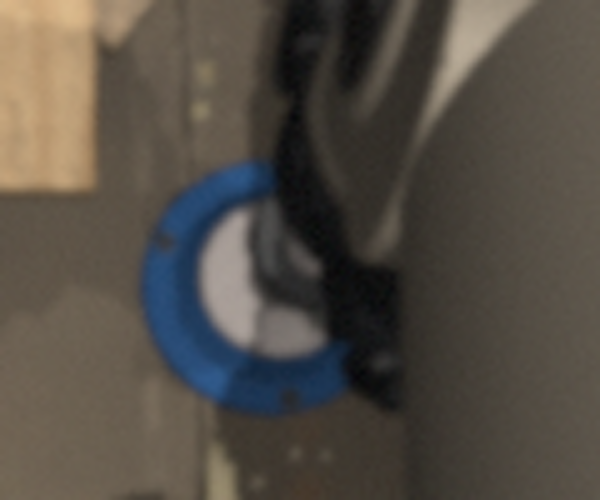

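The top view shows the collar centred roughly over the nose (290,270). The wrist says to shift about 1.7 mm in tool x; correct that and lower.

Emit:
{"api": "step_arm", "payload": {"moves": [[1.8, -0.3, 0, 0, 0, 0, 40], [1.8, -0.3, 0, 0, 0, 0, 40], [1.8, -0.3, 4, 0, 0, 0, 40], [1.8, -0.3, 8, 0, 0, 0, 40], [1.8, -0.3, 12, 0, 0, 0, 40], [1.8, -0.3, 16, 0, 0, 0, 40], [1.8, -0.3, 20, 0, 0, 0, 40], [1.8, -0.3, 20, 0, 0, 0, 40]]}}

```text
clock: 6.15
tcp_pos: [0.6078, -0.07, 0.085]
orientation: [-2.016, -2.408, 0.001]
contact_force: [0.2, 0.2, -1.3]
grip_width: 0.0462
gripper_force: 52.4
```

```bash
python3 - <<'E'
from h import *
f,P=check(.0122,.025)
E
```

```text
clk 6.2 tcp [ 0.608  -0.07    0.0854] F [ 1.3  0.8 -2.5] w 0.0457 ztop-tcp 0.0124 ztop 0.0978
ring outer [ 0.6079 -0.0706] bore (array([ 0.6079, -0.0707]), np.float64(0.0148), 40)
stand 0.034 (array([ 0.60868466, -0.07098445]), np.float64(0.00021109801220767395), 36) 4931
stand 0.012 (array([ 0.6086042 , -0.07087245]), np.float64(0.0004876970846856357), 47) 7951
```

Emit:
{"api": "step_arm", "payload": {"moves": [[-0.3, 0.7, 6, 0, 0, 0, 40], [-0.3, 0.7, 12, 0, 0, 0, 40], [-0.3, 0.7, 18, 0, 0, 0, 40], [-0.3, 0.7, 24, 0, 0, 0, 40], [-0.3, 0.7, 30, 0, 0, 0, 40], [-0.3, 0.7, 36, 0, 0, 0, 40], [-0.3, 0.7, 41, 0, 0, 0, 40], [-0.3, 0.7, 41, 0, 0, 0, 40]]}}

```text
clock: 7.0
tcp_pos: [0.6085, -0.0701, 0.0439]
orientation: [-2.016, -2.408, 0.001]
contact_force: [0.1, -0.1, -1.2]
grip_width: 0.0459
gripper_force: 52.4
```

```bash
python3 - <<'E'
from h import *
f,P=check(.0122,.025)
E
```

```text
clk 7.05 tcp [ 0.6088 -0.0702  0.0444] F [-0.2 -0.2 -1.4] w 0.0461 ztop-tcp 0.0124 ztop 0.0568
ring outer [ 0.6086 -0.0709] bore (array([ 0.6096, -0.0762]), np.float64(0.0162), 30)
stand 0.034 (array([ 0.60869903, -0.0707488 ]), np.float64(0.00022194829186380702), 35) 3289
stand 0.012 (array([ 0.60868942, -0.07104383]), np.float64(0.00031115673267011895), 37) 10048
```

Ring underside is about 2.8 mm above the seat. Lower to touch, then release.

Emit:
{"api": "step_arm", "payload": {"moves": [[0, 0, 1.5, 0, 0, 0, 40], [0, 0, 3, 0, 0, 0, 40], [0, 0, 3.6, 0, 0, 0, 40], [0, 0, 3.6, 0, 0, 0, 40]]}}

```text
clock: 7.45
tcp_pos: [0.609, -0.0702, 0.0412]
orientation: [-2.016, -2.409, -0.0]
contact_force: [-0.3, 0.0, -1.1]
grip_width: 0.0462
gripper_force: 52.4
```

Emit:
{"api": "step_arm", "payload": {"moves": [[0, 0, 0, 0, 0, 0, 65], [0, 0, 0, 0, 0, 0, 65], [0, 0, 0, 0, 0, 0, 65], [0, 0, -20, 0, 0, 0, 65], [0, 0, -60, 0, 0, 0, 65], [0, 0, -100, 0, 0, 0, 65], [0, 0, -100, 0, 0, 0, 65], [0, 0, -100, 0, 0, 0, 65]]}}

```text
clock: 8.25
tcp_pos: [0.6098, -0.0702, 0.1424]
orientation: [2.015, 2.408, 0.003]
contact_force: [0.2, 0.2, -1.1]
grip_width: 0.065
gripper_force: 0.0
```

```bash
python3 - <<'E'
from h import *
f=grab('wrist');P=cloud(f)
m=(np.hypot(P[...,0]-.6086,P[...,1]+.071)<.028)&(abs(P[...,2]-.054)<.006);q=P[m];print('collar z',np.percentile(q[:,2],[5,50,95]),edgefit(q[:,:2],.025,(.6086,-.071)))
to(.421,-.061,.14,13)
E
```

```text
collar z [0.05114972 0.05342729 0.05483754] (array([ 0.60919087, -0.07121789]), np.float64(0.0004102004813148173), 53)
clk 8.3 tcp [ 0.6088 -0.07    0.1411] yaw 10.2 w 0.0646 F [-0.4  0.9 -0.1] shift [  41.9 -183.3    1.1] turn [ 0.   -0.   -0.05]
```

The collar is seated. On to the right-hand red cutter.

Emit:
{"api": "step_arm", "payload": {"moves": [[8, -30, 0, 0, 0, -0.02, 68], [16, -70, 0, 0, 0, -0.05, 68], [25, -110, 0, 0, 0, -0.05, 68], [33, -145, 0, 0, 0, -0.05, 68], [40, -170, 0, 0, 0, -0.05, 68], [42, -183, 20, 0, 0, -0.05, 68], [42, -183, 40, 0, 0, -0.05, 68], [42, -183, 40, 0, 0, -0.05, 68]]}}

```text
clock: 9.1
tcp_pos: [0.4185, -0.0609, 0.0988]
orientation: [-1.953, -2.455, 0.007]
contact_force: [-0.7, 1.0, -0.1]
grip_width: 0.0681
gripper_force: 0.0
```

```bash
cat >> h.py <<'E'
def cutter(f,x,y,ztop=.012,rad=.04):
    P=cloud(f);im=f['image'].astype(int);d=np.hypot(P[...,0]-x,P[...,1]-y)
    m=(abs(P[...,2]-ztop)<.0035)&(d<rad);q=P[m][:,:2]
    c=inner(q,(x,y));v=q-c[0];rr=np.hypot(*v.T);T=v[(rr>.029)&(rr<.0345)]
    a=np.arctan2(T[:,1],T[:,0]);print('cutter bore',c,'teeth deg',np.degrees(np.angle(np.exp(2j*a).mean())/2).round(1),'n',len(T),'conc',abs(np.exp(2j*a).mean()).round(2));return c[0]
E
python3 - <<'E'
from h import *
f=grab('wrist');save(f,'w4.png')
cutter(f,.421,-.061)
to(.421,-.061,.008,13)
E
```

```text
cutter bore (array([ 0.4215, -0.0611]), np.float64(0.0151), 40) teeth deg -76.1 n 406 conc 0.94
clk 9.15 tcp [ 0.4198 -0.0611  0.0999] yaw 13.0 w 0.0679 F [ 0.5  1.  -0.1] shift [-0.2  1.5 91.9] turn [-0.004 -0.    -0.   ]
```

View pics/w4.png

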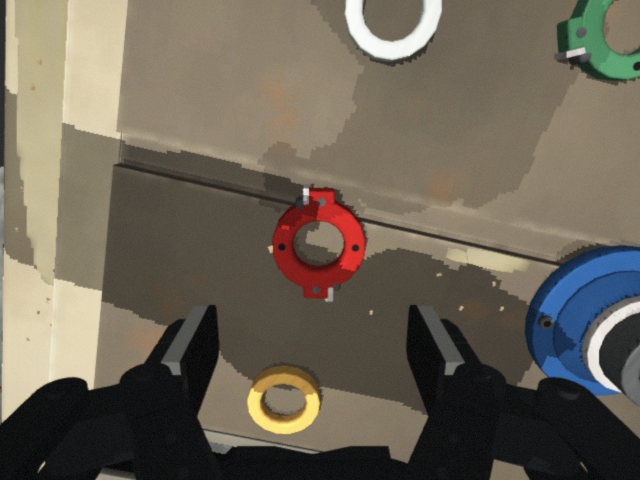

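Wrist view: the cutter at (320,244) has its teeth at top and bottom, (318,195) and (318,293), so the fingers take the smooth sides. Its centre is (0.4215, -0.0611). Descend and grip.

Emit:
{"api": "step_arm", "payload": {"moves": [[0, 1.2, 30, 0, 0, 0, 68], [0, 1.2, 60, 0, 0, 0, 68], [0, 1.2, 80, 0, 0, 0, 68], [0, 1.2, 85, 0, 0, 0, 68], [0, 1.2, 85, 0, 0, 0, 68]]}}

```text
clock: 9.65
tcp_pos: [0.4227, -0.0609, 0.0161]
orientation: [-1.955, -2.458, 0.001]
contact_force: [-0.1, 0.3, 0.2]
grip_width: 0.0679
gripper_force: 0.0
```

```bash
python3 - <<'E'
from h import *
to(.4215,-.0611,.004,14)
E
```

```text
clk 9.65 tcp [ 0.4227 -0.0609  0.0161] yaw 13.0 w 0.0679 F [-0.1  0.3  0.2] shift [ 0.1 -1.2 12.1] turn [-0.001 -0.    -0.018]
```

Emit:
{"api": "step_arm", "payload": {"moves": [[0, -0.8, 8, 0, 0, -0.018, 68], [0, -0.8, 12, 0, 0, -0.018, 68], [0, -0.8, 12, 0, 0, -0.018, 68], [0, -0.8, 12, 0, 0, -0.018, 44], [0, -0.8, 12, 0, 0, -0.018, 44], [0, -0.8, 12, 0, 0, -0.018, 44], [0, -0.8, 12, 0, 0, -0.018, 44], [0, -0.8, 12, 0, 0, -0.018, 44]]}}

```text
clock: 10.45
tcp_pos: [0.4221, -0.0609, 0.0052]
orientation: [1.934, 2.476, 0.001]
contact_force: [-3.1, 0.9, 14.4]
grip_width: 0.0492
gripper_force: 49.0
```

Emit:
{"api": "step_arm", "payload": {"moves": [[0, 0, -20, 0, 0, 0, 44], [0, 0, -60, 0, 0, 0, 44], [0, 0, -100, 0, 0, 0, 44], [0, 0, -140, 0, 0, 0, 44], [0, 0, -150, 0, 0, 0, 44], [0, 0, -150, 0, 0, 0, 44]]}}

```text
clock: 11.05
tcp_pos: [0.4228, -0.0606, 0.1555]
orientation: [1.931, 2.475, 0.005]
contact_force: [-0.0, 0.1, -2.0]
grip_width: 0.0488
gripper_force: 52.3
```

```bash
python3 - <<'E'
from h import *
check(.008,.027,rmax=.028)
to(.6082,-.0705,.155)
E
```

```text
clk 11.1 tcp [ 0.4217 -0.0606  0.1541] F [ 0.2  0.4 -2.3] w 0.0485 ztop-tcp 0.0073 ztop 0.1613
ring outer [ 0.4228 -0.0605] bore (array([ 0.4229, -0.0604]), np.float64(0.0149), 40)
stand 0.034 (array([ 0.60836073, -0.07089183]), np.float64(0.00030186972588675497), 38) 1495
stand 0.012 (array([ 0.60827155, -0.07095556]), np.float64(0.0005804907868237133), 48) 4665
clk 11.1 tcp [ 0.4217 -0.0606  0.1541] yaw 14.1 w 0.0485 F [ 0.2  0.4 -2.3] shift [-55.  178.5  -0.8] turn [0 0 0]
```

Emit:
{"api": "step_arm", "payload": {"moves": [[-8, 25, 0, 0, 0, 0, 44], [-20, 65, 0, 0, 0, 0, 44], [-33, 105, 0, 0, 0, 0, 44], [-45, 145, 0, 0, 0, 0, 44], [-53, 170, 0, 0, 0, 0, 44], [-54.5, 178, 20, 0, 0, 0, 44], [-54.5, 178, 45, 0, 0, 0, 44], [-54.5, 178, 45, 0, 0, 0, 44]]}}

```text
clock: 11.9
tcp_pos: [0.6037, -0.0703, 0.1031]
orientation: [-1.928, -2.469, 0.011]
contact_force: [-0.7, -0.2, -2.5]
grip_width: 0.0486
gripper_force: 52.5
```

Emit:
{"api": "step_arm", "payload": {"moves": [[0, 0, 0, 0, 0, 0, 44], [0, 0, 0, 0, 0, 0, 44]]}}

```text
clock: 12.1
tcp_pos: [0.6077, -0.071, 0.1094]
orientation: [1.934, 2.476, -0.0]
contact_force: [0.2, -0.3, -2.1]
grip_width: 0.0486
gripper_force: 52.5
```

```bash
python3 - <<'E'
from h import *
check(.0073,.027,rmax=.028)
E
```

```text
clk 12.15 tcp [ 0.6081 -0.0709  0.1099] F [ 0.9  0.1 -2. ] w 0.0487 ztop-tcp 0.0051 ztop 0.115
ring outer [ 0.6078 -0.0708] bore (array([ 0.6078, -0.0708]), np.float64(0.0149), 40)
stand 0.034 (array([ 0.60866274, -0.07104451]), np.float64(0.00022158709707234547), 35) 1879
stand 0.012 (array([ 0.60869192, -0.07097737]), np.float64(0.0005184438653156459), 47) 6620
```

Emit:
{"api": "step_arm", "payload": {"moves": [[-0.3, 0.8, 2, 0, 0, 0, 44], [-0.3, 0.8, 8, 0, 0, 0, 44], [-0.3, 0.8, 14, 0, 0, 0, 44], [-0.3, 0.8, 20, 0, 0, 0, 44], [-0.3, 0.8, 27, 0, 0, 0, 44], [-0.3, 0.8, 34, 0, 0, 0, 44], [-0.3, 0.8, 42, 0, 0, 0, 44], [-0.3, 0.8, 42, 0, 0, 0, 44]]}}

```text
clock: 12.95
tcp_pos: [0.6077, -0.0706, 0.0657]
orientation: [-1.932, -2.475, 0.002]
contact_force: [-1.3, -0.8, -1.6]
grip_width: 0.049
gripper_force: 52.5
```

```bash
python3 - <<'E'
from h import *
check(.006,.027,rmax=.028)
E
```

```text
clk 13.0 tcp [ 0.6081 -0.0708  0.0664] F [ 0.9 -0.4 -1. ] w 0.0485 ztop-tcp 0.0052 ztop 0.0717
ring outer [ 0.6077 -0.0706] bore (array([ 0.6096, -0.0756]), np.float64(0.0156), 40)
stand 0.034 (array([ 0.60862174, -0.0709472 ]), np.float64(0.00014969938738360923), 32) 2327
stand 0.012 (array([ 0.60874489, -0.07110545]), np.float64(0.0003136415247754279), 39) 8669
```

Emit:
{"api": "step_arm", "payload": {"moves": [[0, 0.5, 2, 0, 0, 0, 44], [0, 0.5, 4, 0, 0, 0, 44], [0, 0.5, 5.5, 0, 0, 0, 44], [0, 0.5, 6.3, 0, 0, 0, 44], [0, 0.5, 6.3, 0, 0, 0, 44], [0, 0.5, 6.3, 0, 0, 0, 44]]}}

```text
clock: 13.6
tcp_pos: [0.6092, -0.0706, 0.061]
orientation: [1.933, 2.476, 0.0]
contact_force: [0.5, 0.0, -1.3]
grip_width: 0.0488
gripper_force: 52.5
```

```bash
python3 - <<'E'
from h import *
check(.006,.027,rmax=.028)
E
```

```text
clk 13.65 tcp [ 0.6092 -0.0707  0.061 ] F [ 0.   0.  -2.1] w 0.0484 ztop-tcp 0.0057 ztop 0.0668
ring outer [ 0.6092 -0.0705] bore (array([ 0.6105, -0.0775]), np.float64(0.0167), 40)
stand 0.034 (array([ 0.60865545, -0.07090792]), np.float64(0.00017978602770325758), 33) 2357
stand 0.012 (array([ 0.6087618 , -0.07110272]), np.float64(0.00030548028411116895), 39) 8943
```

Emit:
{"api": "step_arm", "payload": {"moves": [[0, -0.3, 1, 0, 0, 0, 44], [0, -0.3, 1.3, 0, 0, 0, 44], [0, -0.3, 1.3, 0, 0, 0, 44]]}}

```text
clock: 13.95
tcp_pos: [0.6088, -0.0707, 0.0596]
orientation: [-1.933, -2.476, 0.0]
contact_force: [0.5, 0.7, -0.6]
grip_width: 0.0487
gripper_force: 52.6
```

Emit:
{"api": "step_arm", "payload": {"moves": [[0, 0, 0, 0, 0, 0, 68], [0, 0, 0, 0, 0, 0, 68], [0, 0, 0, 0, 0, 0, 68], [0, 0, -20, 0, 0, 0, 68], [0, 0, -50, 0, 0, 0, 68], [0, 0, -80, 0, 0, 0, 68], [0, 0, -80, 0, 0, 0, 68], [0, 0, -80, 0, 0, 0, 68]]}}

```text
clock: 14.75
tcp_pos: [0.6093, -0.0707, 0.1403]
orientation: [1.933, 2.475, 0.002]
contact_force: [-0.2, 1.1, 0.0]
grip_width: 0.068
gripper_force: 0.0
```

```bash
cat >> h.py <<'E'
def stack(ztop,R):
    f=grab('wrist');P=cloud(f)
    m=(np.hypot(P[...,0]-.6087,P[...,1]+.071)<R+.003)&(abs(P[...,2]-ztop)<.006);q=P[m]
    A=np.c_[q[:,:2],np.ones(len(q))];k=abs(q[:,2]-np.median(q[:,2]))<.003;s=np.linalg.lstsq(A[k],q[k,2],rcond=None)[0]
    print('stack z',np.percentile(q[:,2],[5,50,95]).round(4),'tilt',s[:2].round(3),edgefit(q[:,:2],R,(.6087,-.071)));return f
E
python3 - <<'E'
from h import *
stack(.066,.027)
to(.4235,-.173,.14,13)
E
```

```text
stack z [0.0637 0.0654 0.0667] tilt [ 0.    -0.003] (array([ 0.60877073, -0.07062098]), np.float64(0.0005759243190846062), 60)
clk 14.8 tcp [ 0.6086 -0.0705  0.1394] yaw 14.0 w 0.0678 F [-0.1  0.2 -0.1] shift [ -54.5 -204.4   -0.6] turn [-0.    -0.     0.018]
```

The first cutter is on and level. Next is the brass spacer.

Emit:
{"api": "step_arm", "payload": {"moves": [[-7, -25, 0, 0, 0, 0, 65], [-17, -65, 0, 0, 0, 0, 65], [-28, -105, 0, 0, 0, 0, 65], [-39, -145, 0, 0, 0, 0, 65], [-48, -180, 0, 0, 0, 0, 65], [-54, -204, 20, 0, 0, 0, 65], [-54, -204, 50, 0, 0, 0, 65], [-54, -204, 60, 0, 0, 0, 65]]}}

```text
clock: 15.6
tcp_pos: [0.4213, -0.1722, 0.0772]
orientation: [-1.932, -2.472, 0.004]
contact_force: [1.3, -0.7, -0.6]
grip_width: 0.065
gripper_force: 0.0
```

Emit:
{"api": "step_arm", "payload": {"moves": [[0, 0, 0, 0, 0, 0, 65], [0, 0, 0, 0, 0, 0, 65]]}}

```text
clock: 15.8
tcp_pos: [0.4246, -0.1725, 0.0797]
orientation: [-1.932, -2.477, 0.001]
contact_force: [-0.3, 0.3, -0.4]
grip_width: 0.065
gripper_force: 0.0
```

```bash
python3 - <<'E'
from h import *
f=grab('wrist');P=cloud(f);m=(abs(P[...,2]-.010)<.0035)&(np.hypot(P[...,0]-.4235,P[...,1]+.173)<.03);q=P[m][:,:2]
c=inner(q,(.4235,-.173));print(len(q),c,edgefit(q,.024,c[0]))
to(c[0][0],c[0][1],.004)
E
```

```text
3643 (array([ 0.4243, -0.173 ]), np.float64(0.015), 40) (array([ 0.42431031, -0.17307861]), np.float64(0.0005090548765175895), 60)
clk 15.85 tcp [ 0.4249 -0.1725  0.0801] yaw 14.1 w 0.0648 F [ 0.8  0.2 -0.2] shift [-0.3 -0.8 76.1] turn [0 0 0]
```

Emit:
{"api": "step_arm", "payload": {"moves": [[-0.3, -0.5, 30, 0, 0, 0, 65], [-0.3, -0.5, 60, 0, 0, 0, 65], [-0.3, -0.5, 76, 0, 0, 0, 65], [-0.3, -0.5, 76, 0, 0, 0, 65], [-0.3, -0.5, 76, 0, 0, 0, 38], [-0.3, -0.5, 76, 0, 0, 0, 38], [-0.3, -0.5, 76, 0, 0, 0, 38], [-0.3, -0.5, 76, 0, 0, 0, 38]]}}

```text
clock: 16.65
tcp_pos: [0.4247, -0.1732, 0.0053]
orientation: [1.932, 2.475, 0.002]
contact_force: [-1.1, -0.0, 5.6]
grip_width: 0.0425
gripper_force: 50.0
```

Emit:
{"api": "step_arm", "payload": {"moves": [[0, 0, 0, 0, 0, 0, 38], [0, 0, -20, 0, 0, 0, 38], [0, 0, -60, 0, 0, 0, 38], [0, 0, -100, 0, 0, 0, 38], [0, 0, -140, 0, 0, 0, 38], [0, 0, -145, 0, 0, 0, 38], [0, 0, -145, 0, 0, 0, 38]]}}

```text
clock: 17.35
tcp_pos: [0.4249, -0.1729, 0.1505]
orientation: [1.93, 2.474, 0.005]
contact_force: [0.1, 0.2, -0.7]
grip_width: 0.0423
gripper_force: 51.0
```

```bash
python3 - <<'E'
from h import *
check(.006,.024)
to(.6087,-.0706,.11)
E
```

```text
clk 17.4 tcp [ 0.4238 -0.1726  0.1491] F [ 0.6  0.2 -1.4] w 0.0426 ztop-tcp 0.0052 ztop 0.1544
ring outer [ 0.4248 -0.1726] bore (array([ 0.4248, -0.1724]), np.float64(0.0149), 40)
stand 0.034 (array([ 0.6083798 , -0.07085446]), np.float64(0.00019141202755552575), 27) 1587
stand 0.012 (array([ 0.60864414, -0.0707282 ]), np.float64(0.00025430270348095196), 35) 5167
clk 17.4 tcp [ 0.4238 -0.1726  0.1491] yaw 14.1 w 0.0426 F [ 0.6  0.2 -1.4] shift [ 54.  204.   39.5] turn [0 0 0]
```

Emit:
{"api": "step_arm", "payload": {"moves": [[7, 25, 0, 0, 0, 0, 38], [17, 65, 0, 0, 0, 0, 38], [28, 105, 0, 0, 0, 0, 38], [39, 145, 0, 0, 0, 0, 38], [48, 180, 0, 0, 0, 0, 38], [54, 203.5, 5, 0, 0, 0, 38], [54, 203.5, 30, 0, 0, 0, 38], [54, 203.5, 40, 0, 0, 0, 38]]}}

```text
clock: 18.2
tcp_pos: [0.6059, -0.0704, 0.1046]
orientation: [-1.929, -2.474, 0.006]
contact_force: [-1.0, -0.3, -2.0]
grip_width: 0.0423
gripper_force: 51.0
```

Emit:
{"api": "step_arm", "payload": {"moves": [[0, 0, 0, 0, 0, 0, 38], [0, 0, 0, 0, 0, 0, 38], [0, 0, 0, 0, 0, 0, 38]]}}

```text
clock: 18.5
tcp_pos: [0.608, -0.0719, 0.1094]
orientation: [1.934, 2.475, 0.001]
contact_force: [0.4, -0.3, -0.1]
grip_width: 0.0425
gripper_force: 51.0
```

```bash
python3 - <<'E'
from h import *
check(.0055,.024)
E
```

```text
clk 18.55 tcp [ 0.6082 -0.0717  0.1096] F [ 0.2 -0.3 -0.4] w 0.0425 ztop-tcp 0.0038 ztop 0.1133
ring outer [ 0.6078 -0.0716] bore (array([ 0.6079, -0.0715]), np.float64(0.0149), 40)
stand 0.034 (array([ 0.60858733, -0.0710568 ]), np.float64(0.00022004888436240322), 34) 1279
stand 0.012 (array([ 0.60869988, -0.07113105]), np.float64(0.0003505788506398405), 45) 6645
```

Emit:
{"api": "step_arm", "payload": {"moves": [[0.3, 0.8, 2, 0, 0, 0, 38], [0.3, 0.8, 8, 0, 0, 0, 38], [0.3, 0.8, 14, 0, 0, 0, 38], [0.3, 0.8, 20, 0, 0, 0, 38], [0.3, 0.8, 26, 0, 0, 0, 38], [0.3, 0.8, 32, 0, 0, 0, 38], [0.3, 0.8, 34, 0, 0, 0, 38], [0.3, 0.8, 34, 0, 0, 0, 38]]}}

```text
clock: 19.35
tcp_pos: [0.6084, -0.0708, 0.0741]
orientation: [-1.933, -2.476, 0.001]
contact_force: [0.1, 0.5, -0.7]
grip_width: 0.0423
gripper_force: 51.0
```

```bash
python3 - <<'E'
from h import *
check(.0045,.024)
E
```

```text
clk 19.4 tcp [ 0.6086 -0.0708  0.0745] F [ 0.1  0.5 -1.8] w 0.0424 ztop-tcp 0.0038 ztop 0.0782
ring outer [ 0.6082 -0.0704] bore (array([ 0.6091, -0.0731]), np.float64(0.0141), 40)
stand 0.034 (array([ 0.60867314, -0.07097469]), np.float64(0.00019880712751118787), 31) 1897
stand 0.012 (array([ 0.60872556, -0.07109455]), np.float64(0.00035834700134513425), 41) 8284
```

Emit:
{"api": "step_arm", "payload": {"moves": [[0, 0.2, 1, 0, 0, 0, 38], [0, 0.2, 2, 0, 0, 0, 38], [0, 0.2, 3, 0, 0, 0, 38], [0, 0.2, 3, 0, 0, 0, 38], [0, 0.2, 3, 0, 0, 0, 38]]}}

```text
clock: 19.9
tcp_pos: [0.6089, -0.0707, 0.0717]
orientation: [1.933, 2.476, 0.0]
contact_force: [-0.5, -0.3, -0.9]
grip_width: 0.0423
gripper_force: 51.0
```

```bash
python3 - <<'E'
from h import *
check(.0045,.024)
E
```

```text
clk 19.95 tcp [ 0.6089 -0.0707  0.0717] F [-0.3  0.5 -0.7] w 0.0425 ztop-tcp 0.0042 ztop 0.0759
ring outer [ 0.6088 -0.0704] bore (array([ 0.6095, -0.0738]), np.float64(0.0146), 40)
stand 0.034 (array([ 0.60867279, -0.07097677]), np.float64(0.00019827476577434153), 31) 1940
stand 0.012 (array([ 0.60862311, -0.07111319]), np.float64(0.00028938946637521376), 40) 8439
```

ztop 0.0759 matches the expected 0.076, so it is down. I'll nudge 0.4 mm, release, rise and look at the other cutter.

Emit:
{"api": "step_arm", "payload": {"moves": [[0, 0, 0.5, 0, 0, 0, 38], [0, 0, 0.5, 0, 0, 0, 65], [0, 0, 0.5, 0, 0, 0, 65], [0, 0, 0.5, 0, 0, 0, 65], [0, 0, -20, 0, 0, 0, 65], [0, 0, -50, 0, 0, 0, 65], [0, 0, -75, 0, 0, 0, 65], [0, 0, -75, 0, 0, 0, 65]]}}

```text
clock: 20.75
tcp_pos: [0.6113, -0.0712, 0.1502]
orientation: [1.931, 2.472, 0.006]
contact_force: [0.7, -0.5, 0.2]
grip_width: 0.0649
gripper_force: 0.0
```

```bash
python3 - <<'E'
from h import *
stack(.076,.024)
to(.5385,.2005,.145,13)
E
```

```text
stack z [0.0729 0.0754 0.0769] tilt [-0.    -0.004] (array([ 0.60892584, -0.07061273]), np.float64(0.00043590890271098803), 60)
clk 20.8 tcp [ 0.6101 -0.0709  0.1483] yaw 14.0 w 0.0648 F [-0.2 -0.7 -0.5] shift [280.6  -3.6   3.1] turn [0.004 0.001 0.018]
```

Emit:
{"api": "step_arm", "payload": {"moves": [[30, 0, 0, 0, 0, 0, 68], [70, -1, 0, 0, 0, 0, 68], [110, -2, 0, 0, 0, 0, 68], [150, -2, 0, 0, 0, 0, 68], [190, -3, 0, 0, 0, 0, 68], [230, -3, 0, 0, 0, 0, 68], [265, -3, 0, 0, 0, 0, 68], [280, -3, 0, 0, 0, 0, 68]]}}

```text
clock: 21.6
tcp_pos: [0.5359, 0.2043, 0.1453]
orientation: [-1.925, -2.48, 0.002]
contact_force: [0.5, 1.6, -0.3]
grip_width: 0.068
gripper_force: 0.0
```

Emit:
{"api": "step_arm", "payload": {"moves": [[0, 0, 20, 0, 0, 0, 68], [0, 0, 45, 0, 0, 0, 68], [0, 0, 45, 0, 0, 0, 68], [0, 0, 45, 0, 0, 0, 68]]}}

```text
clock: 22.0
tcp_pos: [0.5378, 0.1989, 0.1012]
orientation: [-1.935, -2.475, 0.003]
contact_force: [-0.2, 0.2, 0.4]
grip_width: 0.0679
gripper_force: 0.0
```

```bash
python3 - <<'E'
from h import *
f=grab('wrist');save(f,'w5.png')
c=cutter(f,.5385,.2015)
P=cloud(f);im=f['image'].astype(int);red=(im[...,0]>100)&(im[...,0]>2*im[...,1]);m=red&(np.hypot(P[...,0]-c[0],P[...,1]-c[1])<.036)&(abs(P[...,2]-.012)<.004)
v=P[m][:,:2]-c;w=v[np.hypot(*v.T)>.029];a=np.arctan2(w[:,1],w[:,0]);print('red teeth',np.degrees(np.angle(np.exp(2j*a).mean())/2),len(w))
to(c[0],c[1],.005,13)
E
```

```text
cutter bore (array([0.5404, 0.1984]), np.float64(0.0151), 40) teeth deg -86.9 n 443 conc 0.9
red teeth 87.89955469334706 257
clk 22.05 tcp [0.5385 0.1993 0.102 ] yaw 14.0 w 0.0683 F [ 0.5 -0.4  0.4] shift [-1.3  1.6 97. ] turn [0.    0.    0.017]
```

View pics/w5.png

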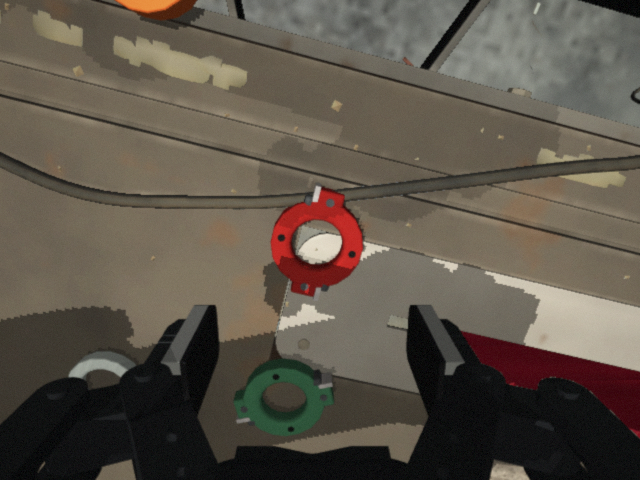

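Wrist view: the cutter is at (317,243), its teeth at (329,198) and (306,288) and its grip holes at (281,238) and (353,254). It needs about 12° more turn. The green cutter at (284,397) and the blade are clear of the fingers.

Emit:
{"api": "step_arm", "payload": {"moves": [[-1, 1.3, 30, 0, 0, 0.1, 68], [-1, 1.3, 60, 0, 0, 0.21, 68], [-1, 1.3, 75, 0, 0, 0.21, 68], [-1, 1.3, 80, 0, 0, 0.21, 68], [-1, 1.3, 80, 0, 0, 0.21, 68]]}}

```text
clock: 22.55
tcp_pos: [0.5399, 0.1994, 0.022]
orientation: [2.18, 2.262, 0.0]
contact_force: [0.1, -0.4, 0.2]
grip_width: 0.0679
gripper_force: 0.0
```

```bash
python3 - <<'E'
from h import *
to(.5404,.1984,.005,2)
E
```

```text
clk 22.55 tcp [0.5399 0.1994 0.022 ] yaw 2.1 w 0.0679 F [ 0.1 -0.4  0.2] shift [-1.1  0.5 17. ] turn [ 0.    -0.     0.002]
```

Emit:
{"api": "step_arm", "payload": {"moves": [[-0.8, 0.4, 10, 0, 0, 0, 68], [-0.8, 0.4, 17, 0, 0, 0, 68], [-0.8, 0.4, 17, 0, 0, 0, 68], [-0.8, 0.4, 17, 0, 0, 0, 44], [-0.8, 0.4, 17, 0, 0, 0, 44], [-0.8, 0.4, 17, 0, 0, 0, 44], [-0.8, 0.4, 17, 0, 0, 0, 44], [-0.8, 0.4, 17, 0, 0, 0, 44]]}}

```text
clock: 23.35
tcp_pos: [0.5401, 0.1988, 0.0056]
orientation: [-2.182, -2.26, -0.001]
contact_force: [-2.6, -1.4, 8.1]
grip_width: 0.0487
gripper_force: 50.3
```

Emit:
{"api": "step_arm", "payload": {"moves": [[0, 0, -15, 0, 0, 0, 44], [0, 0, -50, 0, 0, 0, 44], [0, 0, -90, 0, 0, 0, 44], [0, 0, -130, 0, 0, 0, 44], [0, 0, -150, 0, 0, 0, 44], [0, 0, -150, 0, 0, 0, 44], [0, 0, -150, 0, 0, 0, 44]]}}

```text
clock: 24.05
tcp_pos: [0.5397, 0.1989, 0.155]
orientation: [-2.182, -2.26, -0.001]
contact_force: [0.2, -0.6, -2.4]
grip_width: 0.0487
gripper_force: 52.1
```

```bash
python3 - <<'E'
from h import *
check(.006,.027,rmax=.028)
to(.6088,-.0706,.115)
E
```

```text
clk 24.1 tcp [0.5391 0.1987 0.154 ] F [ 0.2 -0.2 -2.2] w 0.0486 ztop-tcp 0.0067 ztop 0.1608
ring outer [0.5395 0.1988] bore (array([0.5396, 0.1987]), np.float64(0.015), 40)
clk 24.1 tcp [0.5391 0.1987 0.154 ] yaw 2.0 w 0.0486 F [ 0.2 -0.2 -2.2] shift [-271.5   60.2   39. ] turn [0 0 0]
```

Emit:
{"api": "step_arm", "payload": {"moves": [[-25, 6, 0, 0, 0, 0, 44], [-65, 15, 0, 0, 0, 0, 44], [-105, 24, 0, 0, 0, 0, 44], [-145, 33, 0, 0, 0, 0, 44], [-185, 42, 0, 0, 0, 0, 44], [-225, 51, 0, 0, 0, 0, 44], [-258, 58, 0, 0, 0, 0, 44], [-271, 60, 0, 0, 0, 0, 44]]}}

```text
clock: 24.9
tcp_pos: [0.6084, -0.0749, 0.1531]
orientation: [-2.188, -2.254, 0.006]
contact_force: [-0.1, -0.9, -2.0]
grip_width: 0.0481
gripper_force: 52.1
```

Emit:
{"api": "step_arm", "payload": {"moves": [[0, 0, 0, 0, 0, 0, 44], [0, 0, 15, 0, 0, 0, 44], [0, 0, 30, 0, 0, 0, 44], [0, 0, 35, 0, 0, 0, 44], [0, 0, 35, 0, 0, 0, 44], [0, 0, 35, 0, 0, 0, 44]]}}

```text
clock: 25.5
tcp_pos: [0.6094, -0.0694, 0.1194]
orientation: [-2.181, -2.261, 0.0]
contact_force: [-0.2, 0.1, -0.9]
grip_width: 0.0488
gripper_force: 52.1
```

```bash
python3 - <<'E'
from h import *
check(.006,.027,rmax=.028)
to(.6088,-.0706,.115)
E
```

```text
clk 25.55 tcp [ 0.6097 -0.0696  0.1198] F [-0.3 -0.2 -1. ] w 0.0488 ztop-tcp 0.0052 ztop 0.1251
ring outer [ 0.6093 -0.0695] bore (array([ 0.6093, -0.0694]), np.float64(0.0149), 40)
stand 0.034 (array([ 0.60863367, -0.07112012]), np.float64(0.00019601430878709789), 30) 1072
stand 0.012 (array([ 0.60858943, -0.07121122]), np.float64(0.0003866263077778251), 43) 6047
clk 25.55 tcp [ 0.6097 -0.0696  0.1198] yaw 2.0 w 0.0488 F [-0.3 -0.2 -1. ] shift [-0.9 -0.9  4.8] turn [0 0 0]
```

Emit:
{"api": "step_arm", "payload": {"moves": [[-1.4, -0.6, 3, 0, 0, 0, 44], [-1.4, -0.6, 9, 0, 0, 0, 44], [-1.4, -0.6, 14, 0, 0, 0, 44], [-1.4, -0.6, 19, 0, 0, 0, 44], [-1.4, -0.6, 25, 0, 0, 0, 44], [-1.4, -0.6, 31, 0, 0, 0, 44], [-1.4, -0.6, 34, 0, 0, 0, 44], [-1.4, -0.6, 34, 0, 0, 0, 44]]}}

```text
clock: 26.35
tcp_pos: [0.6084, -0.0714, 0.085]
orientation: [-2.182, -2.259, 0.001]
contact_force: [-0.1, 0.2, -2.3]
grip_width: 0.0484
gripper_force: 52.1
```

```bash
python3 - <<'E'
from h import *
check(.005,.027,rmax=.028)
E
```

```text
clk 26.4 tcp [ 0.6087 -0.0714  0.0854] F [ 0.7  0.1 -1.4] w 0.0486 ztop-tcp 0.0053 ztop 0.0906
ring outer [ 0.6084 -0.0715] bore (array([ 0.6086, -0.0722]), np.float64(0.0042), 40)
stand 0.034 (array([ 0.60863359, -0.07101762]), np.float64(0.00019747922312821596), 30) 1524
stand 0.012 (array([ 0.60862002, -0.07117923]), np.float64(0.00037428519820695977), 42) 7796
```

Underside is at 0.0786, 2.6 mm to go.

Emit:
{"api": "step_arm", "payload": {"moves": [[0.3, 0, 1, 0, 0, 0, 44], [0.3, 0, 2, 0, 0, 0, 44], [0.3, 0, 3, 0, 0, 0, 44], [0.3, 0, 3.5, 0, 0, 0, 44], [0.3, 0, 3.5, 0, 0, 0, 44]]}}

```text
clock: 26.9
tcp_pos: [0.6088, -0.0711, 0.0821]
orientation: [-2.182, -2.26, 0.0]
contact_force: [-0.3, -0.6, -1.9]
grip_width: 0.0484
gripper_force: 52.1
```

```bash
python3 - <<'E'
from h import *
check(.005,.027,rmax=.028)
E
```

```text
clk 26.95 tcp [ 0.6088 -0.0711  0.0821] F [ 0.8  0.  -2.1] w 0.0483 ztop-tcp 0.0057 ztop 0.0879
ring outer [ 0.6087 -0.0712] bore (array([ 0.6086, -0.0715]), np.float64(0.0085), 40)
stand 0.034 (array([ 0.60860081, -0.0710305 ]), np.float64(0.00018872574709271998), 30) 1580
stand 0.012 (array([ 0.60857201, -0.07117327]), np.float64(0.0003750775454842148), 42) 7904
```

Emit:
{"api": "step_arm", "payload": {"moves": [[0, 0, 0.6, 0, 0, 0, 44], [0, 0, 0.8, 0, 0, 0, 44], [0, 0, 0.8, 0, 0, 0, 44], [0, 0, 0.8, 0, 0, 0, 68], [0, 0, 0.8, 0, 0, 0, 68], [0, 0, 0.8, 0, 0, 0, 68]]}}

```text
clock: 27.55
tcp_pos: [0.6089, -0.0711, 0.0812]
orientation: [2.182, 2.26, 0.0]
contact_force: [-0.3, -0.4, 0.3]
grip_width: 0.0678
gripper_force: 0.0
```

Emit:
{"api": "step_arm", "payload": {"moves": [[0, 0, -20, 0, 0, 0, 68], [0, 0, -50, 0, 0, 0, 68], [0, 0, -80, 0, 0, 0, 68], [20, 0, -100, 0, 0, 0, 68], [20, 0, -100, 0, 0, 0, 68], [20, 0, -100, 0, 0, 0, 68], [20, 0, -100, 0, 0, 0, 68]]}}

```text
clock: 28.25
tcp_pos: [0.6073, -0.0517, 0.1803]
orientation: [-2.182, -2.259, 0.002]
contact_force: [0.1, -0.5, -0.8]
grip_width: 0.0677
gripper_force: 0.0
```

```bash
python3 - <<'E'
from h import *
f=stack(.088,.027);save(f,'w6.png')
s=grab('scene');save(s,'s6.png',(310,220,450,320),5)
print(r.get_obs()['clock'])
E
```

```text
stack z [0.0847 0.0875 0.0925] tilt [-0.001 -0.001] (array([ 0.60881506, -0.07123811]), np.float64(0.0005521359003614595), 60)
28.35
```

View pics/s6.png

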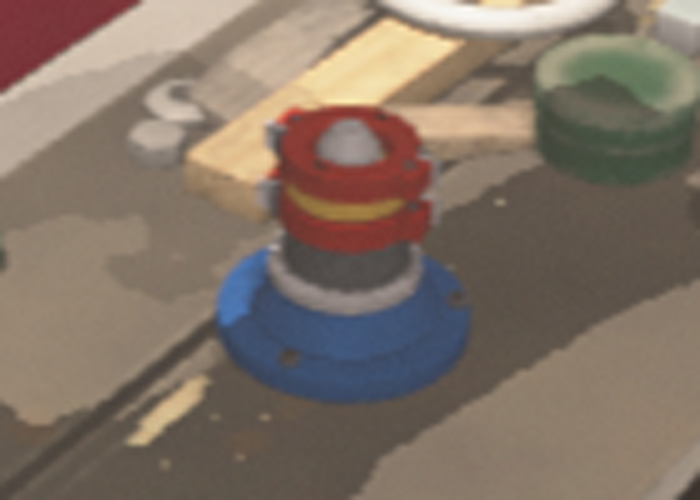

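The scene crop shows the finished stack at (350,200): collar, red, brass, red, level and closed up, with the gripper clear.

```bash
python3 -c "
from bench import r
print(r.hand_in())"
```

```text
the job is handed in; nothing more can be done
None
```

The grooving head is made up on the smaller stand in the order collar, red cutter, brass spacer, red cutter. By the cameras it is level and centred on the spigot, and I handed it in at about 28 s; the hand-in gave no verdict.

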